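# Set the microscope lamp to step six by fingertip

## Robot

A 6-joint arm with a two-finger parallel gripper is mounted at the origin on the work surface. World frame = base frame: x ahead of the robot, y to its left, z up, the work surface at z = 0. Lengths are in m, angles in rad, forces in N, time in s.
With the tool pointing down it reaches from about 0.225 to 0.875 m from the base axis. Payload 3.4 kg.
Tool frame: the origin (TCP) lies between the finger pads; the fingertips stand 8 mm ahead of it and the grasp point (between the pads) lies 11 mm behind it; z points along the fingers, y is the line along which they close (so a half turn about z gives the same grasp; the last joint's range is limited). The gripper opens to 85 mm and grips with 20 to 120 N. Pads are 22 mm wide; open, the fingers measure 114 mm over their backs; the gripper's body (76 mm by 85 mm) begins 54 mm behind the grasp point. The pads swing forward as they close: fully open they stand 13 mm farther back than shut.
Start: joints at [-1.414, 0.276, 1.505, -0, 1.361, -0.121], TCP at [0.158, -0.553, 0.239] pointing down, gripper open.
Joint ranges: [-2.89, 2.89], [-0.75, 2.08], [0.22, 2.7], [-1.18, 4.32], [0.11, 2.71], [-2.7, 2.7]. Speed limits (rad/s): [2.57, 2.57, 3.14, 3.14, 3.14, 3.14].

## Interface

Orientations are given as a unit quaternion [w, x, y, z].
In Python, from rig import manip, optics, finder gives the robot as it stands.
- The arm moves only by the tool servo_tool, never from a script. Its argument "increments" is a list of rows, each a list of 7 numbers: the shift along the tool's x, y, z in cm, then the turn, a rotation vector about the tool's x, y, z in degrees, then the closure, from -1 (fully open) to 1 (shut). In form: [[x, y, z, rx, ry, rz, gripper], ...]. A call has exactly 5 rows; each row shifts and turns the commanded pose from where the row before left it, along the tool's axes as they then stand; what a row does not reach is not made up. A row lasts 1/10 s, in which the tool goes at most 50 mm and 8.59 degrees, less where a joint would pass 70% of its speed; a pose out of reach is approached as far as the arm can. A call is refused whole if a number of a shift passes 5 or a number of a turn 8.59, either way. A call with a gripper value outside its range is refused whole. The fingers move at their own pace and stop on an object; "squeeze" is the grip in N (left out, the last holds). Time passes only in rows, so rows that do not move let the fingers close, or fill a call up. It gives the time, the measured TCP pose, the force, the opening and the grip force at its end, in the units of the state.
- manip.get_state(): the state, without advancing time (a new reading comes with each control period).
- optics.get_image(name): name is "side" or "top" or "wrist"; returns the picture (400x640x3 uint8, red, green, blue); there is no depth.
- optics.get_calibration(name): a dict with "fov_y" (degrees; the focal length in pixels is half the picture's height over the tangent of half this angle, whatever the lens; pixels are square), "cx", "cy" (the principal point, pixels), "world_to_cam" (4x4, takes a point from world to camera coordinates). Camera axes: x right, y down, z forward; pixel columns grow to the right and rows downward; lengths in m; the calibration is good to about 2 mm. A picture is of the moment at which its call begins: read the wrist's pose just before it. get_calibration takes no time and is no camera call; for the wrist camera it gives the pose at the moment of the call.
- manip.sign_off(): hands the job in; it is judged then, once.
Trained networks look in the newest picture that a camera, given by its name, has taken for a name from the list of things; names that differ only in an ending like _2 or _b are one class to them, and where a whole thing is asked for, a point or a joint stands for the part that bears it (a point fixed in the world has none). Each returns a list of dicts, best first, with "p" (0 to 1); they miss things now and then, are a little off and sometimes report something else, mostly with a low value. They report only what shows in the picture. A call takes as long as a camera call.
- finder.silhouettes(label, camera): "region" (400x640 bool, what is visible of it) and "box" ([centre column, centre row, width, height] in pixels, round what is visible of it).
- finder.tip_of(label, camera): "at" ([column, row] in pixels: a listed point, or the origin of a listed thing).
The state is a dict: "clock": time; "qpos": joint angles; "qd": joint speeds; "effort": joint torques, N m; "position": TCP position; "ee_rot": TCP orientation; "contact_force": force on the tool from outside, world axes, zero at the start; "moment": the same for the moment, N m; "width": finger opening in m; "gripper_force": force on a finger pad.
Only numpy, scipy, OpenCV 4.12 (cv2) and the standard library are available. Lean on these libraries where they do the work, as an engineer would, in place of code of your own. Each camera call takes 0.05 s, during which the arm holds its last target. There are 200 camera calls.

## Task

With the fingertips, push the fin of the lamp unit's dial round to step six, feeling for its clicks - the sixth stroke counting clockwise from the shortest - and only then press the round button beside it right down to switch the lamp on, and let it come up again. Do not pinch or force the dial, and leave the small things on and around the unit where they are.

Things in the scene. Friction and masses are not known exactly. Their poses are not given: they have to be found in the camera images.
- unit: the microscope's lamp control unit: a fixed white box, 200 (x) x 260 (y) x 70 mm high, standing on the table; origin under its centre, x points to its rear, y to its left, z up. Its flat top carries the dial at unit (x 0, y +55 mm) and the button at unit (x -30 mm, y -70 mm).
- selector (a joint): angle of the dial, rad, growing clockwise seen from above: 0 at step 1, 0.524 (30 degrees) more per step, 3.67 at step 8; stops just beyond both. A sprung ball clicks into each step (turning takes up to about 7 N on the outer half of the fin); just past half-way the dial snaps on by itself to the next step and stays there. It starts somewhere from step 1 to step 3.
- dial_axis (a point): the dial's axis at its disc's upper face, 83 mm above the table; x along the fin outwards, z up. The black disc is 72 mm across, its round hub 26 mm across. One upright radial fin, 10 mm thick, runs from the axis out to 44 mm, standing on the disc, its upper edge 107 mm above the table, level with the hub.
- scale (a point): point on the unit's top under the dial's axis, axes as the unit's. Around it lie 8 flat black strokes, 30 degrees apart, starting 48 mm out, 6 mm long at step 1 and 2 mm longer each step (20 mm at step 8), clockwise seen from above. Step 1 lies 105 degrees counter-clockwise of the x axis, step 6 lies 45 degrees clockwise of it. A white line on the fin's upper edge shows where it points.
- pointer_tip (a point): upper edge of the fin's outer end: 44 mm from the dial's axis, 107 mm above the table
- fin_back: the half of the fin (42 x 5 x 24 mm) whose flat side looks counter-clockwise; push here to turn the dial clockwise; origin on the dial's axis, 73 mm above the table
- fin_front: the half of the fin whose flat side looks clockwise; origin on the dial's axis, 73 mm above the table
- button (a joint): travel of the push button, m: 0 when up, 0.006 fully down, sprung (5 N fully down); it counts as pressed at 0.004 or more
- button_top (a point): centre of the grey round push button's upper face (32 mm across) in a steel housing on the unit's top; it is pressed straight down
- vial: small jar, 32 mm across, 65 mm high, standing on the table to the right of the unit; origin under its centre; loose, to be left alone
- slide_box: flat closed white box 50 x 85 x 22 mm lying on the unit's top, far right corner; origin under its centre; loose, to be left alone
- ferrule: steel pipe ring, 50 mm outside, 34 mm bore, 22 mm high, on the table in front of the unit; origin under its centre; loose, to be left alone
- dish: shallow glass dish, 80 mm across, 16 mm high, on the table to the left of the unit; origin under its centre; loose, to be left alone
- spatula: steel spoon 170 mm long, 20 mm thick at the handle, on the table to the right of the unit; origin under its middle, x along it; loose, to be left alone
- cap: flat white cap, 34 mm across, 14 mm high, on the unit's top at the far edge, near its middle line between dial and slide box; origin under its centre; loose, to be left alone

How it is judged:
On the way, in this order (a step that is already met when the one before it is completed fails the run):
1. the dial rests in step six (value of joint selector between 2.48799 and 2.74799 rad and velocity of joint selector between -0.1 and 0.1 rad/s), for 0.2 s.
2. the button is pressed down (value of joint button above 0.004 m and value of joint selector between 2.48799 and 2.74799 rad), for 0.05 s.
At the end, for the whole second after the job is handed in: the dial rests in step six (2.618 rad, within 0.13 rad), the button has been pressed after that and is up again (under 2 mm), and every loose thing is within 15 mm of where it stood (all of step 1 and value of joint button below 0.002 m and distance of each of vial, slide_box, ferrule, dish, spatula, cap from where it was at the start of the episode below 0.015 m); the robot touches nothing.
It fails at once if the button is pressed (over 3 mm) while the dial is not at step six (value of joint button above 0.003 m and (value of joint selector below 2.48799 rad or value of joint selector above 2.74799 rad)).
It fails at once if the fin is pinched: the fingers press on both its sides at once with over 3 N (contact force between the fingers and fin_back above 3 N and contact force between the fingers and fin_front above 3 N).
It fails at once if the dial is forced: over 25 N on its fin (contact force between any of the arm, the fingers and fin_back above 25 N or contact force between any of the arm, the fingers and fin_front above 25 N).
It fails at once if a loose thing is pushed away or lifted (over 15 mm) (distance of any of vial, slide_box, ferrule, dish, spatula, cap from where it was at the start of the episode above 0.015 m).
It also fails if it takes over 48 s, if anything falls off the work surface, if the arm or the gripper's body presses on something with over 40 N, if the wrist force passes 120 N, or if a joint passes its speed limit or range.

## Working session

There is one attempt and no reset: what is moved stays moved. The work goes in short steps, Python scripts to look and compute and a tool call to move; the robot and the scene stay as the last step left them, time stands still between calls to the robot, and variables do not carry over. Pictures are saved under pics/ and viewed, at most 10 in all, crops included, and the job is handed in when it is done.

Besides the shell and the picture viewer there is one more tool, called after "Request:" as name([rows], argument=value, ...), one row to a line, values as JSON. servo_tool: Moves the arm, as the interface text tells. Its arguments: {"type":"object","properties":{"increments":{"type":"array","items":{"type":"array","items":{"type":"number"}}},"squeeze":{"type":"number"}},"required":["increments"]}

```bash
ls; mkdir -p pics
cat > h.py <<'E'
import numpy as np, cv2
from rig import manip, optics, finder
def cal(n):
    c=optics.get_calibration(n); f=200/np.tan(np.radians(c["fov_y"])/2); return f,c["cx"],c["cy"],np.array(c["world_to_cam"])
def px2z(n,uv,z):
    f,cx,cy,T=cal(n); R,t=T[:3,:3],T[:3,3]; o=-R.T@t
    d=R.T@np.array([(uv[0]-cx)/f,(uv[1]-cy)/f,1]); return o+d*(z-o[2])/d[2]
def proj(n,p):
    f,cx,cy,T=cal(n); q=T[:3,:3]@np.array(p)+T[:3,3]; return np.array([cx+f*q[0]/q[2],cy+f*q[1]/q[2]])
E
python3 - <<'E'
from h import *
s=manip.get_state(); print({k:np.round(v,3) for k,v in s.items()})
im={n:optics.get_image(n) for n in("top","side")}
cv2.imwrite("pics/a.png",im["top"][...,::-1]); cv2.imwrite("pics/b.png",im["side"][...,::-1])
for n in("top","side"):
  print(n,cal(n)[0],np.round(np.linalg.inv(cal(n)[3])[:3],2).tolist())
  for l,z in(("dial_axis",.083),("pointer_tip",.107),("button_top",None),("scale",.07),("unit",0),("slide_box",.07),("cap",.07),("vial",0),("ferrule",0),("dish",0),("spatula",0)):
    r=finder.tip_of(l,n)
    for q in r[:2]: print(l,np.round(q["at"],1),round(q["p"],2),np.round(px2z(n,q["at"],z if z is not None else .085),4))
E
```

```text
pics
{'clock': np.float64(0.0), 'qpos': array([-1.414,  0.277,  1.506,  0.   ,  1.361, -0.121]), 'qd': array([ 0.001, -0.001, -0.001,  0.001,  0.   , -0.   ]), 'effort': array([ 0.0000e+00, -4.1678e+01, -2.4581e+01,  0.0000e+00,  1.1000e-02,
        0.0000e+00]), 'position': array([ 0.158, -0.552,  0.238]), 'ee_rot': array([-0.001,  0.99 ,  0.138, -0.   ]), 'contact_force': array([-0.779, -1.177,  0.03 ]), 'moment': array([0.022, 0.017, 0.02 ]), 'gripper_force': np.float64(0.0), 'width': np.float64(0.085)}
top 421.8213229322187 [[-0.01, -0.99, 0.11, 0.49], [-1.0, 0.0, -0.01, 0.03], [0.01, -0.11, -0.99, 0.87]]
dial_axis [310.3 178.1] 0.68 [0.6066 0.04   0.083 ]
dial_axis [383.4 200.3] 0.33 [ 0.5641 -0.0966  0.083 ]
pointer_tip [295.  157.1] 0.71 [0.6419 0.0676 0.107 ]
button_top [382.9 199.9] 0.58 [ 0.5646 -0.0953  0.085 ]
scale [315.3 184.2] 0.89 [0.5968 0.0308 0.07  ]
unit [342.8 186.9] 0.73 [ 0.6006 -0.0259  0.    ]
slide_box [385.3 151.8] 0.88 [ 0.6592 -0.1043  0.07  ]
slide_box [313.6 180.2] 0.61 [0.6045 0.034  0.07  ]
cap [347.2 142.3] 0.83 [ 0.6781 -0.0311  0.07  ]
vial [431.8 
[... 208 characters left out ...]
725 [[0.98, -0.13, 0.12, 0.49], [-0.18, -0.72, 0.67, -0.45], [-0.0, -0.68, -0.74, 0.63]]
dial_axis [328.4 199.9] 0.86 [0.606  0.0389 0.083 ]
pointer_tip [340.7 179.6] 0.75 [0.634  0.0637 0.107 ]
scale [331.3 205.7] 0.72 [0.6111 0.0351 0.07  ]
unit [332.2 251.6] 0.56 [ 0.6032 -0.0198  0.    ]
slide_box [377.5 262.2] 0.68 [ 0.6604 -0.1026  0.07  ]
slide_box [331.4 249.9] 0.21 [ 0.5901 -0.0642  0.07  ]
cap [375.9 226. ] 0.81 [ 0.6797 -0.0274  0.07  ]
vial [296.  353.8] 0.66 [ 0.5055 -0.2019  0.    ]
ferrule [254.1 255.7] 0.66 [ 0.4552 -0.0021  0.    ]
dish [344.9 184.8] 0.92 [0.6689 0.1516 0.    ]
dish [256.8 254.1] 0.2 [0.4606 0.0007 0.    ]
spatula [376.9 352.9] 0.69 [ 0.6319 -0.2235  0.    ]
```

Run:
```python
import cv2
a=cv2.imread("pics/a.png"); cv2.imwrite("pics/c.png",cv2.resize(a[100:250,240:440],None,fx=4,fy=4,interpolation=cv2.INTER_CUBIC))
```

```text
(no output)
```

View pics/c.png

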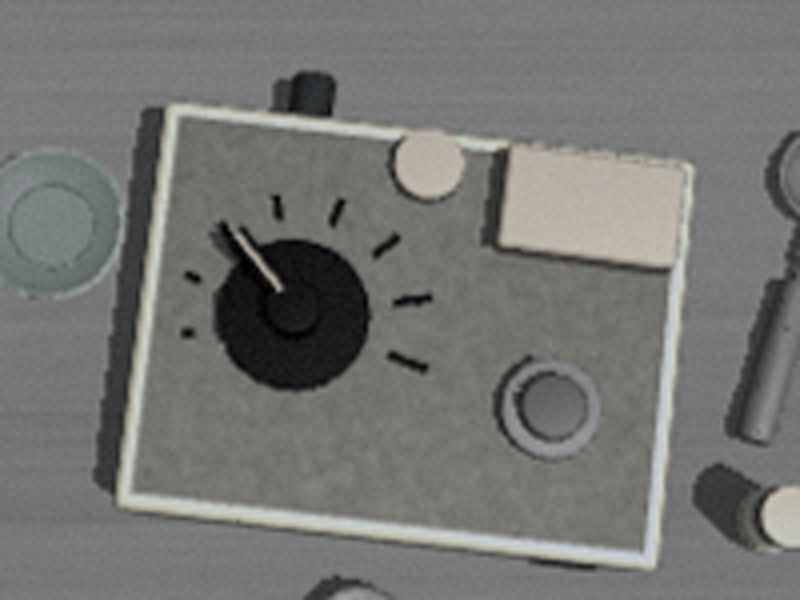

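View pics/b.png

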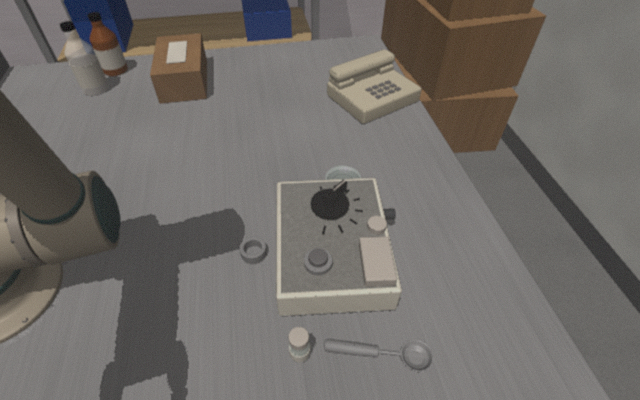

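Top view: the fin is at step 3 (crop: hub at (292,312), fin tip at (225,225), step‑6 stroke at (386,246)) and the button at (553,405). The side view agrees. Next I fit the unit pose from the corners, strokes and hub.

```bash
cat >> h.py <<'E'
def c2p(c): return np.array([240+c[0]/4-.375,100+c[1]/4-.375])
E
python3 - <<'E'
from h import *
from scipy.optimize import least_squares
P=[];U=[]
for c,u in(((168,103),(.1,.13)),((692,163),(.1,-.13)),((652,568),(-.1,-.13)),((118,507),(-.1,.13))): P.append(px2z("top",c2p(c),.07)[:2]);U.append(u)
for k,c in((1,(187,332)),(2,(193,277)),(4,(278,208)),(5,(338,212)),(6,(386,246)),(7,(412,300)),(8,(408,362))):
  a=np.radians(105-30*(k-1)); r=.048+.003+.001*(k-1); P.append(px2z("top",c2p(c),.0705)[:2]);U.append((r*np.cos(a),.055+r*np.sin(a)))
P=np.array(P);U=np.array(U)
def M(x,U): c,s=np.cos(x[2]),np.sin(x[2]); return U@np.array([[c,s],[-s,c]])+x[:2]
r=least_squares(lambda x:(M(x,U)-P).ravel(),[.6,-.02,-.1]); x=r.x
print(x,np.degrees(x[2]),"res mm",np.round((M(x,U)-P)*1e3,1).tolist())
ax,bt=M(x,np.array([[0,.055],[-.03,-.07]])); print("axis",ax,"button",bt)
print("hub",px2z("top",c2p((292,312)),.107),"btn z?",[px2z("top",c2p((554,405)),z)[:2].round(4) for z in(.08,.09)])
tip=px2z("top",c2p((225,225)),.107)[:2]; print("fin ang",np.degrees(np.arctan2(*(tip-ax)[::-1])),np.linalg.norm(tip-ax),"step3",45+np.degrees(x[2]))
# button height by two cameras
A=[]
for n in("top","side"):
  r=finder.silhouettes("button_top",n); print(n,[(np.round(q["box"],1).tolist(),round(q["p"],2)) for q in r[:2]])
for z in(.075,.08,.085,.09): print(z,[proj(n,[*bt,z]).round(1) for n in("top","side")])
E
```

```text
[ 0.59989231 -0.01965544 -0.12125234] -6.947247077304324 res mm [[2.9, 1.8], [2.0, -3.1], [-2.1, -3.4], [-0.6, 3.4], [-0.6, -0.4], [-0.5, 0.1], [0.1, 0.1], [-0.3, 0.8], [-0.2, 0.2], [-0.4, 0.1], [-0.2, 0.5]]
axis [0.60654486 0.03494075] button [ 0.5616457  -0.08551283]
hub [0.60375802 0.03540091 0.107     ] btn z? [array([ 0.5633, -0.0871]), array([ 0.5623, -0.0857])]
fin ang 39.51026770569797 0.04874766289528772 step3 38.052752922695674
top [([378.5, 201.6, 13.7, 18.4], 0.75)]
side [([319.0, 259.4, 21.7, 21.0], 0.64)]
0.075 [array([376.9, 202. ]), array([317.4, 261.1])]
0.08 [array([377.3, 201.8]), array([317.4, 259.4])]
0.085 [array([377.7, 201.5]), array([317.4, 257.6])]
0.09 [array([378. , 201.2]), array([317.4, 255.9])]
```

Request:
servo_tool([
  [1.5,-1.2,0,0,0,0,1],
  [3,-2.4,0,0,0,0,1],
  [3,-2.4,0,0,0,0,1],
  [3,-2.4,0,0,0,0,1],
  [3,-2.4,0,0,0,0,1],
], squeeze=20)

```text
clock: 1.8
position: [0.2589, -0.4095, 0.2393]
ee_rot: [-0.0, 0.99, 0.138, 0.0]
contact_force: [0.5, -1.0, -0.6]
width: 0.0118
gripper_force: 0.0
```

Request:
servo_tool([
  [3,-2.4,0,0,0,0,1],
  [3,-2.4,0,0,0,0,1],
  [3,-2.4,0,0,0,0,1],
  [3,-2.4,0,0,0,0,1],
  [3,-2.4,0,0,0,0,1],
])

```text
clock: 2.3
position: [0.3697, -0.2529, 0.2395]
ee_rot: [-0.0, 0.99, 0.139, 0.0]
contact_force: [-0.2, -0.2, -0.5]
width: 0.0002
gripper_force: 0.0
```

Request:
servo_tool([
  [3,-2.4,0,0,0,0,1],
  [3,-2.4,0,0,0,0,1],
  [3,-2.4,0,0,0,0,1],
  [3,-2.4,0,0,0,0,1],
  [3,-2.4,0,0,0,0,1],
])

```text
clock: 2.8
position: [0.4806, -0.0964, 0.2395]
ee_rot: [-0.0, 0.99, 0.139, 0.0]
contact_force: [0.0, -0.3, 0.2]
width: 0.0003
gripper_force: 0.0
```

Request:
servo_tool([
  [3,-2.4,0,0,0,0,1],
  [3,-2.4,0,0,0,0,1],
  [3,-2.4,0,0,0,0,1],
  [3,-2.4,0,0,0,0,1],
  [2.7,-2.0,0,0,0,0,1],
])

```text
clock: 3.3
position: [0.5899, 0.0558, 0.2394]
ee_rot: [-0.0, 0.99, 0.139, -0.0]
contact_force: [0.1, -0.5, -0.3]
width: -0.0002
gripper_force: 0.0
```

Request:
servo_tool([
  [0,0,0,0,0,-8,1],
  [0,0,0,0,0,-8,1],
  [0,0,0,0,0,-8,1],
  [0,0,0,0,0,-8,1],
  [0,0,0,0,0,-8,1],
])

```text
clock: 3.8
position: [0.5891, 0.054, 0.2393]
ee_rot: [-0.0, 0.882, 0.472, -0.0]
contact_force: [-0.9, -0.3, 0.4]
width: -0.0001
gripper_force: 0.0
```

Request:
servo_tool([
  [0,0,0,0,0,-8,1],
  [0,0,0,0,0,-8,1],
  [0,0,0,0,0,-8,1],
  [0,0,0,0,0,-8,1],
  [0,0,0,0,0,-8,1],
])

```text
clock: 4.3
position: [0.5891, 0.0539, 0.2393]
ee_rot: [-0.0, 0.667, 0.745, -0.0]
contact_force: [-0.4, -0.4, 0.2]
width: -0.0002
gripper_force: 0.0
```

Request:
servo_tool([
  [0,0,0,0,0,-8,1],
  [0,0,0,0,0,-8,1],
  [0,0,0,0,0,-8,1],
  [0,0,0,0,0,-8,1],
  [0,0,0,0,0,0,1],
])

```text
clock: 4.8
position: [0.5892, 0.0538, 0.2394]
ee_rot: [-0.0, 0.439, 0.899, 0.0]
contact_force: [-0.2, -0.7, -0.0]
width: 0.0001
gripper_force: 0.0
```

Request:
servo_tool([
  [0.1,0.9,0,0,0,0,1],
  [0.1,0.9,0,0,0,0,1],
  [0.1,0.9,3,0,0,0,1],
  [0.2,0.9,3,0,0,0,1],
  [0,0,3,0,0,0,1],
])

```text
clock: 5.3
position: [0.617, 0.0805, 0.1484]
ee_rot: [0.001, 0.439, 0.898, 0.001]
contact_force: [-0.6, -0.2, 1.1]
width: 0.0001
gripper_force: 0.0
```

Request:
servo_tool([
  [0,0,2,0,0,0,1],
  [0,0,1.5,0,0,0,1],
  [0,0,0.9,0,0,0,1],
  [0,0,0.5,0,0,0,1],
  [0,0,0,0,0,0,1],
])

```text
clock: 5.8
position: [0.6156, 0.0792, 0.0999]
ee_rot: [-0.0, 0.439, 0.898, -0.0]
contact_force: [-0.5, 0.4, -0.7]
width: -0.0002
gripper_force: 0.0
```

Run:
```python
from h import *
t=optics.get_image("top");s=optics.get_image("side")
a=cv2.resize(t[120:230,255:405],None,fx=2.6,fy=2.6);b=cv2.resize(s[140:250,255:405],None,fx=2.6,fy=2.6)
cv2.imwrite("pics/d.png",np.hstack([a,b])[...,::-1])
```

```text
(no output)
```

View pics/d.png

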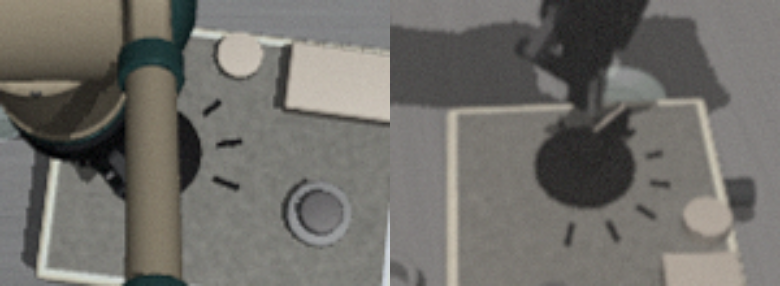

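Request:
servo_tool([
  [-0.4,0,0,0,0,0,1],
  [-0.3,0,0,0,0,0,1],
  [-0.2,0,0,0,0,0,1],
  [-0.2,0,0,0,0,0,1],
  [-0.1,0,0,0,0,0,1],
])

```text
clock: 6.4
position: [0.623, 0.0691, 0.1004]
ee_rot: [0.0, 0.439, 0.898, 0.0]
contact_force: [1.0, 0.0, -0.1]
width: -0.0
gripper_force: 0.0
```

Request:
servo_tool([
  [-0.25,0.1,0,0,0,4,1],
  [-0.25,0.1,0,0,0,4,1],
  [-0.25,0.1,0,0,0,4,1],
  [0,0,0,0,0,0,1],
  [0,0,0,0,0,0,1],
])

```text
clock: 6.9
position: [0.6294, 0.0651, 0.1003]
ee_rot: [-0.0, 0.53, 0.848, 0.0]
contact_force: [-0.2, 1.4, -0.1]
width: 0.0002
gripper_force: 0.7
```

Request:
servo_tool([
  [-0.25,0.1,0,0,0,4,1],
  [-0.25,0.1,0,0,0,4,1],
  [-0.25,0.1,0,0,0,4,1],
  [-0.25,0.1,0,0,0,4,1],
  [-0.25,0.1,0,0,0,4,1],
])

```text
clock: 7.4
position: [0.6382, 0.0542, 0.1002]
ee_rot: [0.0, 0.67, 0.742, -0.0]
contact_force: [-0.2, 2.7, -0.5]
width: -0.0005
gripper_force: 1.5
```

Request:
servo_tool([
  [-0.25,0.1,0,0,0,4,1],
  [-0.25,0.1,0,0,0,4,1],
  [-0.25,0.1,0,0,0,4,1],
  [-0.25,0.1,0,0,0,4,1],
  [0,0,0,0,0,0,1],
])

```text
clock: 7.9
position: [0.6422, 0.0441, 0.1002]
ee_rot: [0.0, 0.766, 0.643, -0.0]
contact_force: [-0.7, -0.3, 0.8]
width: -0.0
gripper_force: 0.0
```

```bash
cat > look.py <<'E'
from h import *
import sys
t=optics.get_image("top");s=optics.get_image("side")
a=cv2.resize(t[120:230,255:405],None,fx=2.6,fy=2.6);b=cv2.resize(s[140:250,255:405],None,fx=2.6,fy=2.6)
cv2.imwrite("pics/%s.png"%sys.argv[1],np.hstack([a,b])[...,::-1])
ax=np.array([.6062,.035])
for n in("side","top"):
  for q in finder.tip_of("pointer_tip",n)[:2]:
    p=px2z(n,q["at"],.107)[:2]-ax; print(n,round(q["p"],2),"angle",np.degrees(np.arctan2(p[1],p[0])).round(1),"r",np.linalg.norm(p).round(4))
p=manip.get_state(); d=p["position"][:2]-ax; y=2*np.arctan2(p["ee_rot"][2],p["ee_rot"][1])
v=np.array([np.cos(y),np.sin(y)]);u=np.array([v[1],-v[0]]);print("fin dir of tool",np.degrees(y)-90,"d",d@v,"r",d@u,p["contact_force"],p["clock"])
E
python3 look.py e
```

```text
side 0.64 angle -23.5 r 0.038
side 0.23 angle -90.1 r 0.295
top 0.64 angle -17.0 r 0.0333
fin dir of tool -10.004710074285498 d 0.015614958417139582 r 0.0334990642522672 [ 0.35687146 -0.2633303  -0.56180996] 8.1
```

View pics/e.png

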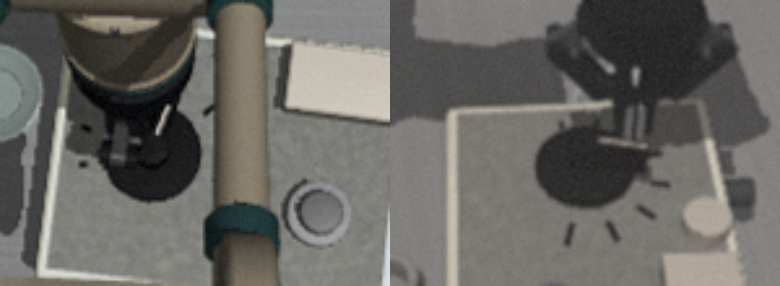

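Picture: the fin's white line now points at about −22°, which is step 5, and the fingers trail behind it. One more click to go.

Request:
servo_tool([
  [-0.25,0.11,0,0,0,4,1],
  [-0.25,0.11,0,0,0,4,1],
  [-0.25,0.11,0,0,0,4,1],
  [-0.25,0.11,0,0,0,4,1],
  [-0.25,0.11,0,0,0,4,1],
])

```text
clock: 8.6
position: [0.6439, 0.0324, 0.1003]
ee_rot: [-0.001, 0.867, 0.498, 0.001]
contact_force: [2.0, 3.4, -0.5]
width: 0.0001
gripper_force: 1.5
```

Request:
servo_tool([
  [-0.25,0.11,0,0,0,4,1],
  [-0.25,0.11,0,0,0,4,1],
  [-0.12,0.05,0,0,0,2,1],
  [0,0,0,0,0,0,1],
  [0,0,0,0,0,0,1],
])

```text
clock: 9.1
position: [0.6422, 0.0244, 0.1003]
ee_rot: [0.0, 0.906, 0.423, -0.0]
contact_force: [-0.5, -1.0, 0.3]
width: -0.0003
gripper_force: 0.0
```

```bash
python3 look.py f
```

```text
side 0.78 angle -56.5 r 0.0404
top 0.89 angle -43.8 r 0.0389
fin dir of tool -40.0487115868345 d 0.015118449522007506 r 0.034317506072266815 [0.25897454 0.31241382 0.01226985] 9.3
```

View pics/f.png

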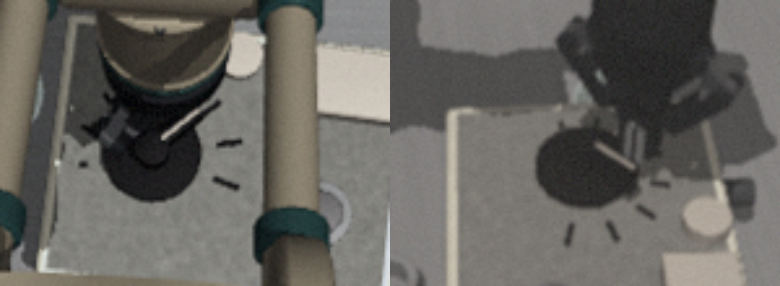

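Picture: the fin covers the step‑6 stroke, only strokes 7 and 8 show beyond it, and the contact force is zero. I back off and go to the button.

Request:
servo_tool([
  [0.5,0,0,0,0,0,1],
  [0.5,0,-0.5,0,0,0,1],
  [0,0,-2,0,0,0,1],
  [0,0,-2.5,0,0,0,1],
  [0,0,-1,0,0,0,1],
])

```text
clock: 9.8
position: [0.6505, 0.0324, 0.1631]
ee_rot: [0.001, 0.906, 0.422, 0.002]
contact_force: [-0.1, -0.6, 0.7]
width: -0.0001
gripper_force: 0.0
```

Request:
servo_tool([
  [-3,0.2,0,0,0,0,1],
  [-4,0.2,0,0,0,0,1],
  [-4,0.3,0,0,0,0,1],
  [-3.6,0.2,0,0,0,0,1],
  [0,0,0,0,0,0,1],
])

```text
clock: 10.3
position: [0.5588, -0.0881, 0.1602]
ee_rot: [0.0, 0.907, 0.42, -0.001]
contact_force: [0.7, 0.7, 0.9]
width: -0.0002
gripper_force: 0.0
```

Run:
```python
from h import *
w=optics.get_image("wrist"); cv2.imwrite("pics/g.png",w[...,::-1]); s=manip.get_state(); print(s["position"],s["ee_rot"],s["contact_force"])
for z in(.08,.085,.09): print(z,proj("wrist",[.5615,-.086,z]))
for q in finder.tip_of("button_top","wrist")[:2]: print(q,[px2z("wrist",q["at"],z).round(4) for z in(.08,.085,.09)])
```

```text
[ 0.5605571  -0.08666108  0.16042062] [-2.41557364e-05  9.07232948e-01  4.20628536e-01 -1.06329797e-04] [ 0.33621879 -0.20755933  0.27758048]
0.08 [323.68344097 218.68865727]
0.085 [323.69798824 220.89090664]
0.09 [323.71317472 223.18992357]
{'at': [322.1, 221.9], 'p': 0.78} [array([ 0.56  , -0.0863,  0.08  ]), array([ 0.5612, -0.0849,  0.085 ]), array([ 0.5623, -0.0836,  0.09  ])]
```

View pics/g.png

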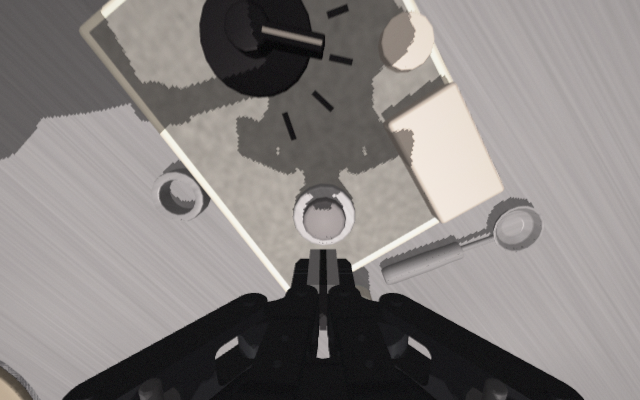

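Wrist view: button centre at (323,220), fingers right over it, dial fin tip at (323,43). I check the fin angle numerically from this picture.

Run:
```python
from h import *
a=np.array([.6065,.035])
for k in(5,6,7,8):
  t=np.radians(105-30*(k-1)-6.95); u=np.array([np.cos(t),np.sin(t)])
  print(k,"stroke",proj("wrist",[*(a+u*(.051+.001*(k-1))),.07]).round(),"tip if here",proj("wrist",[*(a+u*.044),.107]).round(), "line r13",proj("wrist",[*(a+u*.013),.107]).round())
for p in((323,43),(262,30)):
  d=px2z("wrist",p,.107)[:2]-a; print(np.degrees(np.arctan2(d[1],d[0])),np.linalg.norm(d))
```

```text
5 stroke [336.  17.] tip if here [320.   3.] line r13 [267.  23.]
6 stroke [340.  65.] tip if here [323.  49.] line r13 [268.  36.]
7 stroke [322. 105.] tip if here [305.  88.] line r13 [264.  48.]
8 stroke [288. 130.] tip if here [274. 110.] line r13 [254.  56.]
-47.956546698822066 0.04375450844610376
-36.8214250377874 0.009367706358360312
```

Request:
servo_tool([
  [0.1,0,1.5,0,0,0,1],
  [0,0,2,0,0,0,1],
  [0,0,1.5,0,0,0,1],
  [0,0,1,0,0,0,1],
  [0,0,0,0,0,0,1],
])

```text
clock: 10.9
position: [0.5623, -0.0834, 0.0991]
ee_rot: [-0.001, 0.906, 0.422, -0.0]
contact_force: [-0.8, 2.1, 2.2]
width: 0.0001
gripper_force: 0.9
```

Request:
servo_tool([
  [0,0,0.2,0,0,0,1],
  [0,0,0.2,0,0,0,1],
  [0,0,0,0,0,0,1],
  [0,0,0,0,0,0,1],
  [0,0,0,0,0,0,1],
])

```text
clock: 11.4
position: [0.5628, -0.0847, 0.0969]
ee_rot: [0.0, 0.907, 0.422, 0.001]
contact_force: [0.5, 2.3, 3.0]
width: -0.0001
gripper_force: 1.6
```

Request:
servo_tool([
  [0,0,0.2,0,0,0,1],
  [0,0,0.1,0,0,0,1],
  [0,0,0,0,0,0,1],
  [0,0,0,0,0,0,1],
  [0,0,0,0,0,0,1],
])

```text
clock: 11.9
position: [0.5628, -0.0847, 0.094]
ee_rot: [0.0, 0.907, 0.422, 0.001]
contact_force: [0.1, 2.5, 6.5]
width: -0.0002
gripper_force: 3.5
```

Request:
servo_tool([
  [0,0,0.2,0,0,0,1],
  [0,0,0.1,0,0,0,1],
  [0,0,0,0,0,0,1],
  [0,0,0,0,0,0,1],
  [0,0,0,0,0,0,1],
])

```text
clock: 12.4
position: [0.5629, -0.0847, 0.0937]
ee_rot: [0.001, 0.907, 0.422, 0.001]
contact_force: [-3.5, 4.5, 22.1]
width: 0.0003
gripper_force: 11.2
```

Button bottomed (spring force, then a hard stop). Lifting off.

Request:
servo_tool([
  [0,0,-0.5,0,0,0,1],
  [0,0,-1,0,0,0,1],
  [0,0,-3,0,0,0,1],
  [0,0,-4,0,0,0,1],
  [0,0,-3,0,0,0,1],
])

```text
clock: 12.9
position: [0.562, -0.0855, 0.2068]
ee_rot: [0.001, 0.907, 0.422, -0.0]
contact_force: [0.6, -0.2, 1.0]
width: 0.0
gripper_force: 0.0
```

Request:
servo_tool([
  [-3,0,0,0,0,0,1],
  [-4,0,0,0,0,0,1],
  [-4,0,0,0,0,0,1],
  [0,0,0,0,0,0,1],
  [0,0,0,0,0,0,1],
])

```text
clock: 13.4
position: [0.4907, -0.1696, 0.205]
ee_rot: [-0.0, 0.907, 0.421, -0.0]
contact_force: [-0.2, 0.4, 0.3]
width: -0.0
gripper_force: 0.0
```

```bash
python3 look.py k; python3 -c "
import cv2;a=cv2.imread('pics/k.png')"
```

```text
side 0.95 angle -59.0 r 0.0426
top 0.71 angle -55.7 r 0.0365
fin dir of tool -40.01315125844439 d -0.22909894124386035 r 0.04310768611235127 [ 0.27164365 -0.46200883  0.18093123] 13.6
```

View pics/k.png

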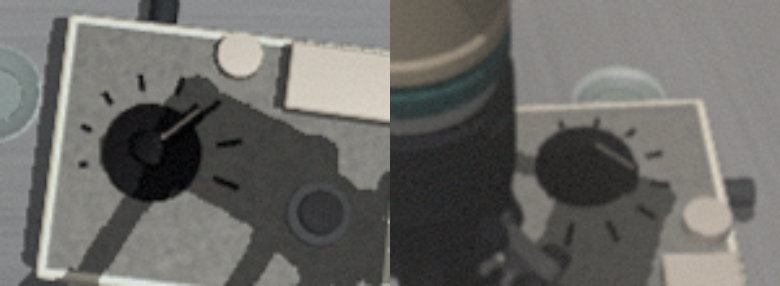

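The fin sits on step 6: five strokes show before it and two after, at (229,142) and (226,184). The button is free and the loose things are in place, so I hand in.

```bash
python3 -c "
from rig import manip; print(manip.sign_off())"
```

```text
the job is handed in; nothing more can be done
None
```

I pushed the dial to step six (the last picture shows the fin on the sixth stroke), then pressed the button to its stop and let it up. Neither the dial nor any loose item was disturbed as far as I could see, and I handed the job in at about 13.6 s; the hand-in returned no verdict.

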